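# Pack the coffee order on the scale

## Robot

A 6-joint arm with a two-finger parallel gripper is mounted at the origin on the work surface. World frame = base frame: x ahead of the robot, y to its left, z up, the work surface at z = 0. Lengths are in m, angles in rad, forces in N, time in s.
With the tool pointing down it reaches from about 0.35 to 0.85 m from the base axis. Payload 8.1 kg.
Tool frame: the origin (TCP) lies at the centre of the arm's flange, where the gripper is bolted on; the fingertips stand 186 mm ahead of it and the grasp point (between the pads) lies 167 mm ahead of it; z points along the fingers, y is the direction in which the jaws open and shut (so a half turn about z gives the same grasp; the last joint's range is limited). The gripper opens to 93 mm and grips with 3 to 60 N. Pads are 15 mm wide; open, the fingers measure 128 mm over their backs; the gripper's body (75 mm by 188 mm) begins 65 mm behind the grasp point.
Start: joints at [1.07, 0.13, 1.488, -0, 1.523, -0.085], TCP at [0.242, 0.549, 0.405] pointing down, gripper open.
Joint ranges: [-2.96, 2.96], [-0.89, 2.26], [0.02, 2.5], [-1.34, 4.48], [0, 2.73], [-2.66, 2.66]. Speed limits (rad/s): [2.39, 2.39, 2.79, 3.14, 3.14, 3.14].

## Interface

Orientations are given as a rotation vector (axis times angle).
In Python, from plant import robot, viewer, order gives the robot as it stands.
- The arm moves only by the tool apply_moves, never from a script. Its argument "deltas" is a list of rows, each a list of 3 entries, a list of its own where there are three numbers: the finger opening in mm, from 0 to 93, then the shift along the tool's x, y, z in mm, then the turn about the tool's z in rad. In form: [[grip, [dx, dy, dz], yaw], ...]. A call has 1 to 5 rows; each row shifts and turns the commanded pose from where the row before left it, along the tool's axes as they then stand; what a row does not reach is not made up. A row lasts 1/8 s, in which the tool goes at most 62.5 mm and 10.7 degrees, less where a joint would pass 70% of its speed; a pose out of reach is approached as far as the arm can. A call is refused whole if a number of a shift passes 62.5 or a number of a turn 0.188, either way. A call with a gripper value outside its range is refused whole. The fingers move at their own pace and stop on an object; "grip_force" is the grip in N (left out, the last holds). Time passes only in rows, so rows that do not move let the fingers close. It gives the time, the measured TCP pose, the force and the opening at its end, in the units of the state.
- robot.read_state(): the state, without advancing time (a new reading comes with each control period).
- viewer.read_camera(name): name is "scene" or "side" or "wrist"; returns the picture (400x640x3 uint8, blue, green, red); there is no depth.
- viewer.get_calibration(name): a dict with "fx", "fy", "cx", "cy" (pixels), "distortion" ([k1, k2, p1, p2, k3] as OpenCV has them; the pictures are not rectified), "R" (3x3) and "t" (3): a world point X has camera coordinates R X + t. Camera axes: x right, y down, z forward; pixel columns grow to the right and rows downward; lengths in m; the calibration is good to about 2 mm. A picture is of the moment at which its call begins: read the wrist's pose just before it. get_calibration takes no time and is no camera call; for the wrist camera it gives the pose at the moment of the call.
- order.close_job(): hands the job in, once; it reports no verdict.
The state is a dict: "t": time; "q": joint angles; "dq": joint speeds; "joint_torque": joint torques, N m; "tool_pos": TCP position; "orientation": TCP orientation; "force": force on the tool from outside, world axes, zero at the start; "wrist_torque": the same for the moment, N m; "opening": finger opening in m.
Only numpy, scipy, OpenCV 4.12 (cv2) and the standard library are available. Lean on these libraries where they do the work, as an engineer would, in place of code of your own. Each camera call takes 0.05 s, during which the arm holds its last target. There are 200 camera calls.

## Task

Pack the light order carton that stands on the scale, without letting it tip or slide: first set the heavy white jar in its middle compartment, then stand the two tins in the end compartments, the tall round one at the end nearer the kettle and the square one at the other end, and last lay the flat round tin centred on top of the jar. Set everything down upright and gently, do not drop it, and leave the kettle, the hand mill and the beaker where they are.

Things in the scene. Friction and masses are not known exactly. Their poses are not given: they have to be found in the camera images.
- jar: White ceramic coffee jar with a flat light-wood lid, upright, loose, about 450 g: body 64 mm diameter up to 66 mm height with a shoulder above, lid 62 mm diameter from 72 to 85 mm height (85 mm is its flat top). Origin at the centre of its underside, z up.
- tall_tin: Tall round steel tin with a paper band, upright, loose, about 280 g: 54 mm diameter, 120 mm tall. Origin at the centre of its underside, z up.
- square_tin: Square kraft-brown tin with a steel lid and a paper label, upright, loose, about 260 g: 52 mm x 52 mm, 92 mm tall (the lid is the top 10 mm; grip below it). Origin at the centre of its underside, z up, x and y square to its side faces.
- flat_tin: Flat round aluminium tin with a round paper label on top, lying flat, loose, about 80 g: 64 mm diameter, 30 mm high. Origin at the centre of its underside, z up.
- carton: Open cardboard carton, loose, very light (90 g), on the scale: 98 mm (its x) by 280 mm (its y), 34 mm high, walls, floor and dividers 4 mm thick. Two full-height dividers make three equal compartments, 88 mm (y) by 90 mm inside, centred at y = -92, 0, +92 mm. Origin at the centre of its underside. Its ends overhang the platform by 80 mm: it tips if an end is loaded while the middle is empty.
- scale: Flat parcel scale, fixed: black base 150 x 150 mm, 22 mm high, under an aluminium platform 120 x 120 mm whose top, on which the carton rests, is 35 mm above the table; a 16 mm high readout sticks out on the side away from the robot to 135 mm from the centre. Origin at the centre of its underside, on the table.
- kettle: Steel gooseneck kettle with a black handle, standing to one side of the carton, beyond one of its ends: base 140 mm diameter, 145 mm high, spout towards its +x (to 140 mm) and handle towards -x (to 130 mm). It marks which end of the carton is which; not to be moved. Origin at the centre of its underside.
- mill: Hand coffee mill, a slim dark steel cylinder 54 mm diameter with a crank arm and wooden knob at the top reaching 115 mm towards its +x, 190 mm high, standing on the side opposite to the kettle. Not to be moved. Origin at the centre of its underside.
- beaker: Empty glass beaker, 80 mm diameter, 85 mm high, standing to the left (+y) of the scale. Not to be moved. Origin at the centre of its underside.
Things that resemble listed ones, but are neither listed nor needed, are in the scene too. Leave any blue or pink look-alike of the square_tin alone.

How it is judged:
On the way, in this order (a step that is already met when the one before it is completed fails the run):
1. the jar stands in the middle compartment, released, before either tin is set in an end (x of jar in the frame of carton between -0.025 and 0.025 m and y of jar in the frame of carton between -0.02 and 0.02 m and z of jar in the frame of carton below 0.01 m and angle between jar's own z axis and vertical below 0.1 rad and contact force between jar and the fingers below 0.2 N and linear speed of jar below 0.02 m/s), for 0.2 s.
2. the tall round tin stands in the end compartment nearer the kettle and the square tin in the other, both released (x of jar in the frame of carton between -0.025 and 0.025 m and y of jar in the frame of carton between -0.02 and 0.02 m and z of jar in the frame of carton below 0.01 m and angle between jar's own z axis and vertical below 0.1 rad and ((y of kettle in the frame of carton above 0 m and x of tall_tin in the frame of carton between -0.025 and 0.025 m and y of tall_tin in the frame of carton between 0.07 and 0.115 m and z of each of tall_tin, square_tin in the frame of carton below 0.01 m and angle between each of tall_tin, square_tin's own z axis and vertical below 0.1 rad and x of square_tin in the frame of carton between -0.025 and 0.025 m and y of square_tin in the frame of carton between -0.115 and -0.07 m) or (y of kettle in the frame of carton below 0 m and x of tall_tin in the frame of carton between -0.025 and 0.025 m and y of tall_tin in the frame of carton between -0.115 and -0.07 m and z of each of tall_tin, square_tin in the frame of carton below 0.01 m and angle between each of tall_tin, square_tin's own z axis and vertical below 0.1 rad and x of square_tin in the frame of carton between -0.025 and 0.025 m and y of square_tin in the frame of carton between 0.07 and 0.115 m)) and contact force between each of tall_tin, square_tin and the fingers below 0.2 N), for 0.2 s.
3. the flat tin lies on the jar, released (horizontal distance between flat_tin and jar below 0.015 m and z of flat_tin in the frame of jar between 0.08 and 0.09 m and angle between flat_tin's own z axis and vertical below 0.1 rad and contact force between flat_tin and the fingers below 0.2 N), for 0.2 s.
At the end, for the whole second after the job is handed in: Jar upright on the middle compartment's floor, tall round tin likewise in the end compartment nearer the kettle, square tin in the other, flat tin on the jar, axes within 15 mm; carton level and within 25 mm of where it stood; all released and at rest (all of step 2 and all of step 3 and distance of carton from where it was at the start of the episode below 0.025 m and angle between carton's own z axis and vertical below 0.06 rad and contact force between jar and the fingers below 0.2 N and linear speed of each of jar, tall_tin, square_tin, flat_tin below 0.02 m/s); the robot touches nothing.
It fails at once if the carton tips (more than 7 degrees) (angle between carton's own z axis and vertical above 0.12 rad).
It fails at once if the carton slides more than 25 mm (distance of carton from where it was at the start of the episode above 0.025 m).
It fails at once if an end compartment is loaded while the jar is not in the middle one (((x of tall_tin in the frame of carton between -0.025 and 0.025 m and y of tall_tin in the frame of carton between 0.07 and 0.115 m and z of tall_tin in the frame of carton below 0.01 m and angle between tall_tin's own z axis and vertical below 0.1 rad and contact force between tall_tin and the fingers below 0.2 N) or (x of tall_tin in the frame of carton between -0.025 and 0.025 m and y of tall_tin in the frame of carton between -0.115 and -0.07 m and z of tall_tin in the frame of carton below 0.01 m and angle between tall_tin's own z axis and vertical below 0.1 rad and contact force between tall_tin and the fingers below 0.2 N) or (x of square_tin in the frame of carton between -0.025 and 0.025 m and y of square_tin in the frame of carton between 0.07 and 0.115 m and z of square_tin in the frame of carton below 0.01 m and angle between square_tin's own z axis and vertical below 0.1 rad and contact force between square_tin and the fingers below 0.2 N) or (x of square_tin in the frame of carton between -0.025 and 0.025 m and y of square_tin in the frame of carton between -0.115 and -0.07 m and z of square_tin in the frame of carton below 0.01 m and angle between square_tin's own z axis and vertical below 0.1 rad and contact force between square_tin and the fingers below 0.2 N)) and not (x of jar in the frame of carton between -0.025 and 0.025 m and y of jar in the frame of carton between -0.02 and 0.02 m and z of jar in the frame of carton below 0.01 m and angle between jar's own z axis and vertical below 0.1 rad)).
It fails at once if one of the four things is dropped (falls freely by more than about 13 mm) or knocked over ((linear speed of jar above 0.5 m/s and contact force between jar and the fingers below 0.2 N) or (linear speed of tall_tin above 0.5 m/s and contact force between tall_tin and the fingers below 0.2 N) or (linear speed of square_tin above 0.5 m/s and contact force between square_tin and the fingers below 0.2 N) or (linear speed of flat_tin above 0.5 m/s and contact force between flat_tin and the fingers below 0.2 N) or angle between any of jar, tall_tin, square_tin, flat_tin's own z axis and vertical above 0.7 rad).
It fails at once if the kettle, the mill or the beaker is moved more than 15 mm or tipped (distance of any of kettle, mill, beaker from where it was at the start of the episode above 0.015 m or angle between any of kettle, mill, beaker's own z axis and vertical above 0.2 rad).
It also fails if it takes over 118 s, if anything falls off the work surface, if the arm or the gripper's body presses on something with over 40 N, if the wrist force passes 120 N, or if a joint passes its speed limit or range.

## Working session

There is one attempt and no reset: what is moved stays moved. The work goes in short steps, Python scripts to look and compute and a tool call to move; the robot and the scene stay as the last step left them, time stands still between calls to the robot, and variables do not carry over. Pictures are saved under pics/ and viewed, about 12 in all and at most 16, crops included, and the job is handed in when it is done.

Besides the shell and the picture viewer there is one more tool, called after "Call:" as name([rows], argument=value, ...), one row to a line, values as JSON. apply_moves: Moves the arm, as the interface text tells. Its arguments: {"type":"object","properties":{"deltas":{"type":"array"},"grip_force":{"type":"number"}},"required":["deltas"]}

```bash
mkdir -p pics
cat > h.py <<'E'
import numpy as np, cv2
from plant import robot, viewer, order
from scipy.spatial.transform import Rotation as R
def snap(cam,name):
    c=viewer.get_calibration(cam); im=viewer.read_camera(cam)
    cv2.imwrite(f'pics/{name}.png',im); np.save(f'pics/{name}.npy',c,allow_pickle=True); return im
def cal(name): return np.load(f'pics/{name}.npy',allow_pickle=True).item()
def K(c): return np.array([[c['fx'],0,c['cx']],[0,c['fy'],c['cy']],[0,0,1.]])
def ray(name,px,z):
    c=cal(name); u=cv2.undistortPoints(np.array(px,float).reshape(-1,1,2),K(c),np.array(c['distortion'],float)).reshape(-1,2)
    Rm=np.array(c['R']);t=np.array(c['t']); o=-Rm.T@t; z=np.broadcast_to(z,(len(u),))
    d=np.c_[u,np.ones(len(u))]@Rm; return o+d*((z-o[2])/d[:,2])[:,None]
def proj(name,P):
    c=cal(name); return cv2.projectPoints(np.array(P,float).reshape(-1,1,3),cv2.Rodrigues(np.array(c['R'],float))[0],np.array(c['t'],float),K(c),np.array(c['distortion'],float))[0].reshape(-1,2)
E
python3 - <<'E'
from h import *
for n in ['scene','side','wrist']:
    snap(n,n+'0'); c=cal(n+'0'); print(n,c['fx'],-np.array(c['R']).T@c['t'],np.array(c['R'])[2])
s=robot.read_state();print(s['t'],s['tool_pos'],R.from_rotvec(s['orientation']).as_matrix().round(3),s['opening'])
E
```

```text
scene 456.88733360195806 [ 1.30940719 -0.4224962   1.33092666] [-0.50524376  0.28086371 -0.81599284]
side 480.5151800949737 [ 0.25588076 -0.97382717  1.32362213] [ 0.16994994  0.61313013 -0.77148458]
wrist 324.0225855238347 [0.16512069 0.58121989 0.38477715] [ 0.27016344 -0.12083044 -0.95520245]
0.15 [0.24226352 0.54872981 0.40392563] [[-0.915  0.404 -0.001]
 [ 0.404  0.915 -0.001]
 [ 0.    -0.001 -1.   ]] 0.09288679408947648
```

View pics/scene0.png

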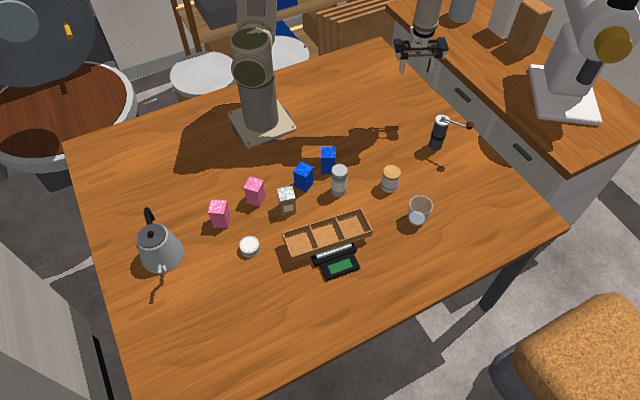

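View pics/side0.png

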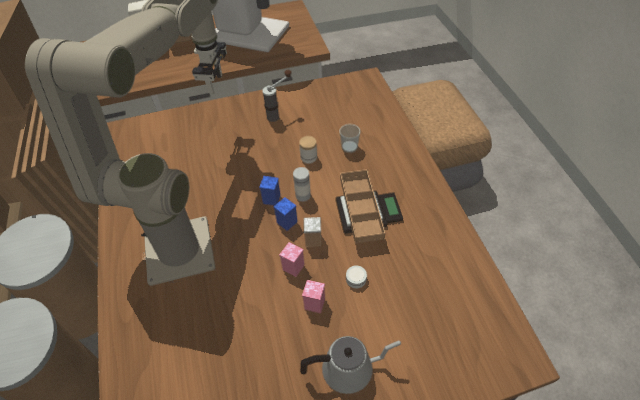

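The scene view shows the jar at (390,178), tall tin (339,180), flat tin (249,246), carton (327,233) and kettle (160,248). There are five square tins: blue (303,177) and (328,160), pink (255,191) and (219,213), and steel-lidded at (287,198). Only the last fits "kraft with a steel lid", so I'll enlarge to confirm.

Run:
```python
import cv2
a=cv2.imread('pics/scene0.png')[145:285,230:440]; cv2.imwrite('pics/sc1.png',cv2.resize(a,None,fx=3.8,fy=3.8,interpolation=cv2.INTER_CUBIC))
a=cv2.imread('pics/side0.png')[115:300,255:415]; cv2.imwrite('pics/sd1.png',cv2.resize(a,None,fx=3.2,fy=3.2,interpolation=cv2.INTER_CUBIC))
```

```text
(no output)
```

View pics/sc1.png

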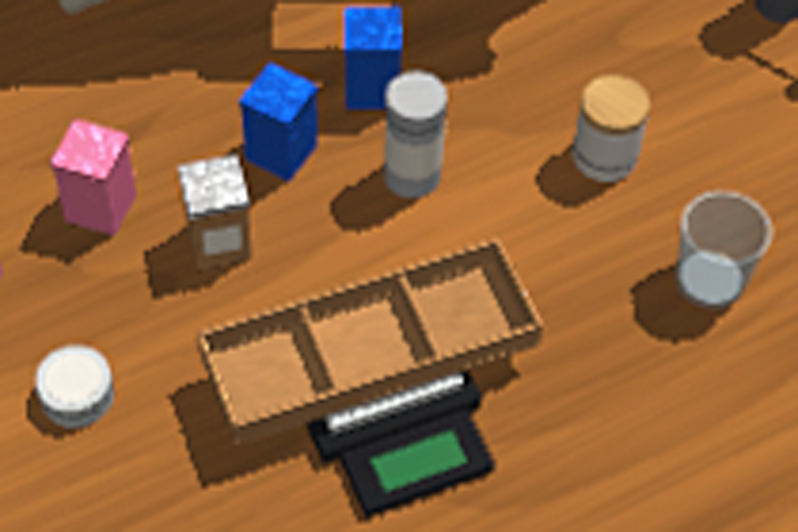

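View pics/sd1.png

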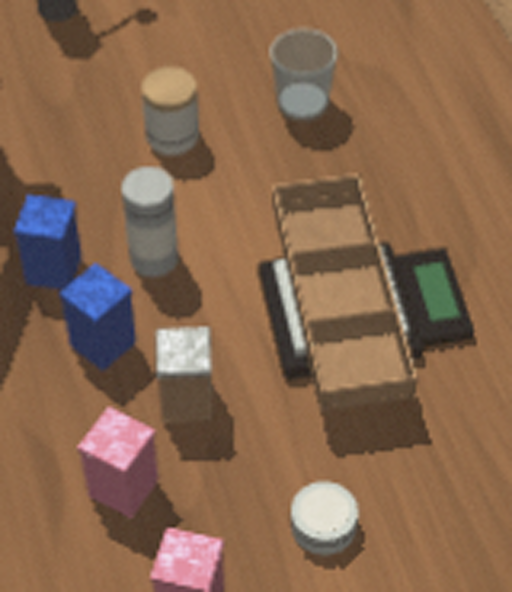

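The crops confirm the square tin is the one with the steel lid on a kraft body and a label, at scene (287,198) and side (313,225). The other four are blue or pink.

Run:
```python
from h import *
S=lambda p:(np.array(p,float)+.5)/3.8-.5+[230,145]
D=lambda p:(np.array(p,float)+.5)/3.2-.5+[255,115]
pts={'jar':(.085,[[616,102]],[[170,86]]),'tall':(.12,[[416,97]],[[148,187]]),
'sq':(.092,[[180,168],[240,156],[248,204],[188,217]],[[158,332],[210,328],[211,374],[158,378]]),
'flat':(.03,[[75,377]],[[325,510]]),'beaker':(.085,[[725,228]],[[303,53]]),
'carton':(.069,[[203,335],[498,244],[541,325],[236,428]],[[320,392],[275,188],[358,178],[412,382]]),
'blueR':(.092,[[281,92]],[[97,292]]),'blueL':(.092,[[374,27]],[[47,215]]),'pink':(.092,[[92,150]],[[119,437]])}
for k,(z,a,b) in pts.items():
    A=ray('scene0',S(a),z)[:,:2]*1e3;B=ray('side0',D(b),z)[:,:2]*1e3
    print(k,A.mean(0).round(),B.mean(0).round(),'mean',((A.mean(0)+B.mean(0))/2).round(1))
    if len(A)>1:
        for Q in(A,B):
            e=np.roll(Q,-1,0)-Q; print('   len',np.linalg.norm(e,axis=1).round(),'ang',np.degrees(np.arctan2(e[:,1],e[:,0])).round(1))
print('mill', (ray('side0',[[271,92]],.17)[0]).round(3), 'kettle',ray('side0',[[348,345]],.145)[0].round(3))
c=np.array(cal('wrist0')['R']); s=robot.read_state(); M=R.from_rotvec(s['orientation']).as_matrix(); print((c@M).round(3), (M.T@(-c.T@cal('wrist0')['t']-s['tool_pos'])).round(3))
```

```text
jar [524. 281.] [524. 279.] mean [524.1 279.9]
tall [456. 104.] [455. 103.] mean [455.7 103.8]
sq [441. -92.] [439. -96.] mean [440.2 -94.3]
   len [55. 54. 54. 55.] ang [  76.3  -18.6 -102.9  162.4]
   len [52. 56. 52. 56.] ang [ -11.8 -104.9  168.1   75.3]
flat [ 527. -270.] [ 528. -273.] mean [ 527.7 -271.6]
beaker [690. 287.] [687. 285.] mean [688.6 286.3]
carton [628. -34.] [623. -37.] mean [625.6 -35.6]
   len [273.  91. 276.  95.] ang [ 82.1  -6.9 -96.9 171.2]
   len [274.  93. 277.  92.] ang [ 81.9  -8.2 -98.2 170.1]
blueR [373.   9.] [374.   4.] mean [373.3   6.5]
blueL [343. 124.] [347. 122.] mean [344.6 122.7]
pink [ 353. -172.] [ 354. -173.] mean [ 353.4 -172.6]
mill [0.441 0.498 0.17 ] kettle [ 0.418 -0.527  0.145]
[[-0.     1.     0.   ]
 [-0.955 -0.    -0.296]
 [-0.296 -0.     0.955]] [ 0.084 -0.001  0.019]
```

Call:
apply_moves([
  [93,[-52,-19,0],0],
  [93,[-52,-19,0],0],
  [93,[-52,-19,0],0],
  [93,[-53,-19,0],0],
  [93,[-53,-19,0],0],
], grip_force=25)

```text
t: 0.78
tool_pos: [0.4446, 0.3547, 0.4045]
orientation: [-0.648, -3.074, 0.0]
force: [1.2, 0.4, -0.4]
opening: 0.0929
```

Call:
apply_moves([
  [93,[-52,-19,0],0],
  [93,[-53,-18,0],0],
  [93,[0,0,0],0.185],
  [93,[0,0,0],0.185],
  [93,[0,0,0],0.185],
])

```text
t: 1.4
tool_pos: [0.5249, 0.2796, 0.4042]
orientation: [-1.475, -2.773, 0.001]
force: [-0.1, 0.1, -0.1]
opening: 0.0931
```

Call:
apply_moves([
  [93,[0,0,0],0.185],
  [93,[0,0,0],0.185],
  [93,[0,0,0],0.185],
  [93,[0,0,0],0.185],
  [93,[0,0,0],0],
])

```text
t: 2.02
tool_pos: [0.5247, 0.2799, 0.4044]
orientation: [-2.37, -2.062, 0.001]
force: [0.6, 0.3, 0.5]
opening: 0.0931
```

```bash
cat >> h.py <<'E'
def go(x,y,z,ang=None):
    "remaining shift in current tool axes (mm) to grasp point x,y,z mm; yaw for jaw angle in deg"
    s=robot.read_state(); M=R.from_rotvec(s['orientation']).as_matrix(); p=np.array(s['tool_pos'])*1e3
    a=np.degrees(np.arctan2(M[1,1],M[0,1]))
    print('t %.2f gp'%s['t'],(p-[0,0,167]).round(1),'jaw %.1f'%a,'F',np.round(s['force'],1),'open %.1f'%(s['opening']*1e3))
    print(' delta',(M.T@(np.array([x,y,z+167])-p)).round(1),'' if ang is None else 'yaw %.3f'%np.radians(a-ang))
def overlay(name,shapes,out):
    im=cv2.imread(f'pics/{name}.png')
    for z,pts in shapes:
        q=proj(name,[[p[0]/1e3,p[1]/1e3,z/1e3] for p in pts]); cv2.polylines(im,[np.round(q*8).astype(int)],True,(0,0,255),1,cv2.LINE_AA,3)
    cv2.imwrite(f'pics/{out}.png',im)
def circ(x,y,r): t=np.linspace(0,2*np.pi,60); return np.c_[x+r*np.cos(t),y+r*np.sin(t)]
def rect(x,y,a,b,deg):
    d=np.radians(deg); M=np.array([[np.cos(d),-np.sin(d)],[np.sin(d),np.cos(d)]]); return [x,y]+np.array([[-a,-b],[a,-b],[a,b],[-a,b]])@M.T/2
E
python3 - <<'E'
from h import *
go(524,280,56,-8); snap('wrist','w1')
overlay('w1',[(85,circ(524,280,31)),(0,circ(524,280,32)),(120,circ(455.7,103.8,27))],'w1o')
E
```

```text
t 2.02 gp [524.7 279.9 237.4] jaw -8.0 F [0.6 0.3 0.5] open 93.1
 delta [ 1.000e-01 -6.000e-01  1.814e+02] yaw 0.001
```

View pics/w1o.png

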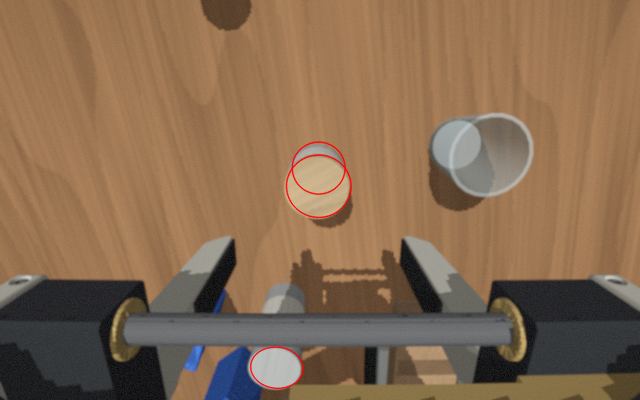

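The overlay matches: jar lid circle at (318,187) and tall tin top at (275,368) both sit on the objects. Descending to grasp the jar.

Call:
apply_moves([
  [93,[0,0,50],0],
  [93,[0,0,50],0],
  [93,[0,0,45],0],
  [93,[0,0,26],0],
  [93,[0,0,10],0],
])

```text
t: 2.7
tool_pos: [0.5239, 0.2795, 0.2215]
orientation: [-2.367, -2.064, 0.005]
force: [-0.6, -0.7, -0.4]
opening: 0.0933
```

Call:
apply_moves([
  [55,[0,0,0],0],
  [55,[0,0,0],0],
  [55,[0,0,0],0],
  [55,[0,0,0],0],
  [55,[0,0,0],0],
])

```text
t: 3.32
tool_pos: [0.5249, 0.2802, 0.2251]
orientation: [-2.371, -2.061, -0.002]
force: [-4.4, -0.4, 6.0]
opening: 0.0637
```

```bash
python3 -c "
from h import *
go(626,-35.5,200,-8)"
```

```text
t 3.33 gp [524.9 280.2  58.1] jaw -8.0 F [-4.4 -0.4  6. ] open 63.7
 delta [-298.4  144.2 -142.1] yaw -0.000
```

Call:
apply_moves([
  [55,[0,0,-10],0],
  [55,[0,0,-30],0],
  [55,[0,0,-40],0],
  [55,[0,0,-40],0],
  [55,[0,0,-22],0],
])

```text
t: 3.95
tool_pos: [0.525, 0.2799, 0.3687]
orientation: [2.37, 2.06, 0.004]
force: [0.0, -0.1, -4.8]
opening: 0.0635
```

Call:
apply_moves([
  [55,[-20,10,0],0],
  [55,[-40,19,0],0],
  [55,[-45,22,0],0],
  [55,[-45,22,0],0],
  [55,[-45,22,0],0],
])

```text
t: 4.58
tool_pos: [0.5916, 0.072, 0.3657]
orientation: [-2.371, -2.061, 0.001]
force: [0.1, -0.7, -4.8]
opening: 0.0634
```

Call:
apply_moves([
  [55,[-45,22,0],0],
  [55,[-38,18,0],0],
  [55,[-20,9,0],0],
  [55,[0,0,0],0],
  [55,[0,0,0],0],
])

```text
t: 5.2
tool_pos: [0.6255, -0.0344, 0.3655]
orientation: [-2.37, -2.061, 0.0]
force: [0.1, 0.3, -5.5]
opening: 0.0637
```

Run:
```python
from h import *
go(626,-35.5,95,-8); im=snap('side','s2');snap('scene','c2')
for n,x,y in(('c2',270,130),('s2',290,100)):
    overlay(n,[(69,rect(626,-35.5,98,280,-7.9))]+[(69,rect(626-.137*92*k*-1,-35.5+.99*92*k,90,88,-7.9)) for k in(-1,0,1)],n+'o')
a=[cv2.resize(cv2.imread(f'pics/{n}o.png')[y:y+160,x:x+130],None,fx=3,fy=3) for n,x,y in(('c2',265,130),('s2',300,120))]
cv2.imwrite('pics/m2.png',np.hstack(a))
```

```text
t 5.20 gp [625.5 -34.4 198.5] jaw -8.0 F [ 0.1  0.3 -5.5] open 63.7
 delta [ -1.1   0.7 103.5] yaw 0.000
```

View pics/m2.png

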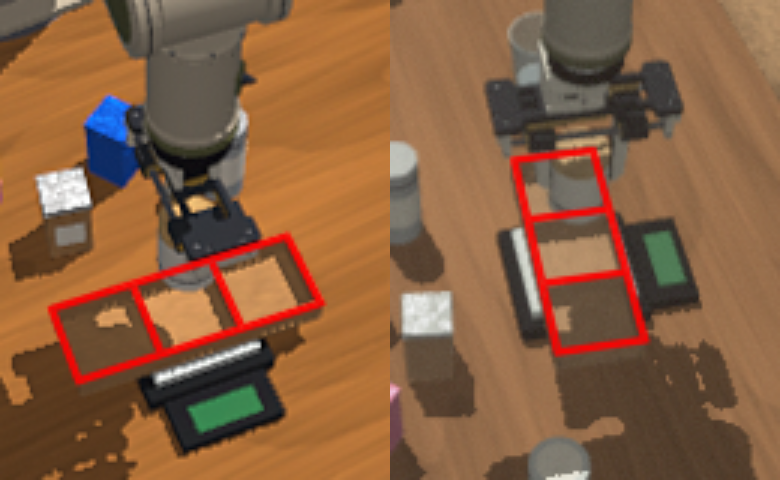

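The overlay fits the carton's three compartments in both views, and the jar hangs upright above the middle one. Lowering it.

Call:
apply_moves([
  [55,[-1,1,20],0],
  [55,[0,0,30],0],
  [55,[0,0,25],0],
  [55,[0,0,12],0],
  [55,[0,0,5],0],
])

```text
t: 5.92
tool_pos: [0.6262, -0.0361, 0.2724]
orientation: [-2.37, -2.06, 0.002]
force: [-0.3, 0.3, -4.8]
opening: 0.0635
```

Call:
apply_moves([
  [55,[0,0,3],0],
  [55,[0,0,2],0],
  [55,[0,0,1],0],
  [55,[0,0,0],0],
  [55,[0,0,0],0],
])

```text
t: 6.55
tool_pos: [0.6267, -0.0364, 0.268]
orientation: [2.371, 2.06, 0.0]
force: [-0.8, 0.6, -4.9]
opening: 0.0636
```

Call:
apply_moves([
  [55,[0,0,1],0],
  [55,[0,0,1],0],
  [55,[0,0,1],0],
  [55,[0,0,0],0],
  [55,[0,0,0],0],
])

```text
t: 7.18
tool_pos: [0.6266, -0.0364, 0.2647]
orientation: [2.371, 2.061, -0.0]
force: [0.2, 0.6, -4.8]
opening: 0.0633
```

Call:
apply_moves([
  [55,[0,0,1],0],
  [55,[0,0,0],0],
  [55,[0,0,0],0],
])

```text
t: 7.55
tool_pos: [0.6267, -0.0365, 0.2641]
orientation: [2.371, 2.06, 0.0]
force: [-2.2, -0.4, -0.5]
opening: 0.0634
```

Call:
apply_moves([
  [55,[0,0,1],0],
  [55,[0,0,0],0],
  [55,[0,0,0],0],
])

```text
t: 7.92
tool_pos: [0.6267, -0.0364, 0.2641]
orientation: [2.371, 2.06, 0.0]
force: [-6.5, 1.1, 5.6]
opening: 0.0634
```

Touchdown on the floor. Releasing.

Call:
apply_moves([
  [70,[0,0,0],0],
  [80,[0,0,0],0],
  [88,[0,0,0],0],
  [88,[0,0,0],0],
  [88,[0,0,-10],0],
])

```text
t: 8.55
tool_pos: [0.6262, -0.0363, 0.272]
orientation: [-2.37, -2.06, 0.002]
force: [0.1, -0.7, 0.3]
opening: 0.088
```

Call:
apply_moves([
  [88,[0,0,-30],0],
  [88,[0,0,-40],0],
  [93,[0,0,-40],0],
  [93,[0,0,-10],0],
  [93,[0,0,0],0],
])

```text
t: 9.18
tool_pos: [0.6267, -0.0364, 0.3935]
orientation: [2.371, 2.06, 0.002]
force: [0.5, 0.4, -0.6]
opening: 0.0927
```

Run:
```python
from h import *
go(455.7,103.8,80,-8); snap('side','s3');snap('wrist','w3')
overlay('s3',[(124,circ(626,-35.5,31)),(69,rect(626,-35.5,98,280,-7.9))],'s3o')
overlay('w3',[(124,circ(626,-35.5,31)),(69,rect(626,-35.5,98,280,-7.9))],'w3o')
cv2.imwrite('pics/m3.png',np.hstack([cv2.imread('pics/w3o.png')[:,60:560],cv2.resize(cv2.imread('pics/s3o.png')[130:290,300:420],None,fx=2.5,fy=2.5)]))
```

```text
t 9.18 gp [626.7 -36.4 226.5] jaw -8.0 F [ 0.5  0.4 -0.6] open 92.7
 delta [ 115.  -189.2  146.2] yaw -0.000
```

View pics/m3.png

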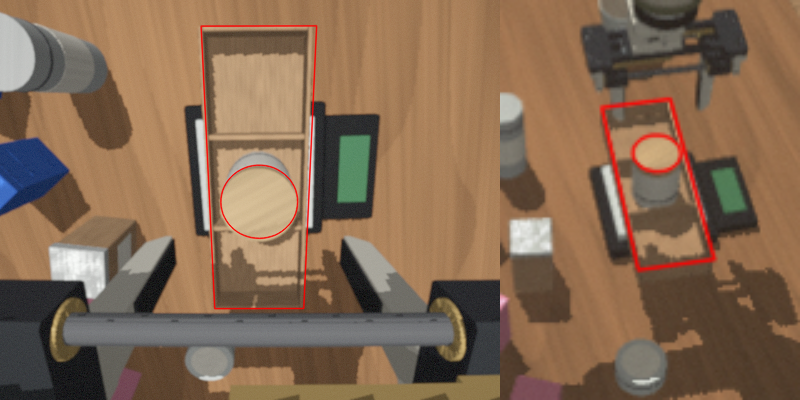

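The jar stands on its predicted circle at (259,202) and the carton is where it was. Next is the tall tin.

Call:
apply_moves([
  [93,[23,-38,0],0],
  [93,[23,-38,0],0],
  [93,[23,-38,0],0],
  [93,[23,-38,0],0],
  [93,[23,-37,0],0],
])

```text
t: 9.9
tool_pos: [0.4538, 0.1045, 0.3906]
orientation: [-2.37, -2.059, 0.004]
force: [-0.5, 0.5, 0.6]
opening: 0.0929
```

Call:
apply_moves([
  [93,[0,0,0],0],
  [93,[0,0,40],0],
  [93,[0,0,45],0],
  [93,[0,0,40],0],
  [93,[0,0,20],0],
])

```text
t: 10.52
tool_pos: [0.4542, 0.1031, 0.2436]
orientation: [-2.369, -2.058, 0.008]
force: [0.2, 1.0, -0.0]
opening: 0.0932
```

Call:
apply_moves([
  [45,[0,0,0],0],
  [45,[0,0,0],0],
  [45,[0,0,0],0],
  [45,[0,0,0],0],
  [45,[0,0,0],0],
])

```text
t: 11.15
tool_pos: [0.4557, 0.1039, 0.2485]
orientation: [2.371, 2.06, 0.001]
force: [-2.7, -0.3, 6.2]
opening: 0.0538
```

Call:
apply_moves([
  [45,[0,0,0],0],
  [45,[0,0,-10],0],
  [45,[0,0,-35],0],
  [45,[0,0,-40],0],
  [45,[0,0,-40],0],
])

```text
t: 11.78
tool_pos: [0.4552, 0.1038, 0.374]
orientation: [-2.371, -2.061, 0.001]
force: [0.7, 0.8, -3.1]
opening: 0.0536
```

```bash
python3 -c "
from h import *
go(613.4,-126.6,200,-8)"
```

```text
t 11.78 gp [455.2 103.8 207. ] jaw -8.0 F [ 0.7  0.8 -3.1] open 53.6
 delta [-206.1  188.8    7. ] yaw -0.000
```

Call:
apply_moves([
  [45,[-10,9,-15],0],
  [45,[-32,29,-15],0],
  [45,[-40,36,0],0],
  [45,[-40,37,0],0],
  [45,[-40,37,0],0],
])

```text
t: 12.4
tool_pos: [0.5802, -0.0797, 0.4011]
orientation: [-2.371, -2.059, 0.002]
force: [0.7, -0.2, -2.7]
opening: 0.0535
```

Call:
apply_moves([
  [45,[-30,28,0],0],
  [45,[-14,13,0],0],
  [45,[0,0,0],0],
  [45,[0,0,0],0],
])

```text
t: 12.9
tool_pos: [0.6135, -0.1264, 0.4016]
orientation: [-2.37, -2.059, 0.001]
force: [-0.1, 0.3, -2.6]
opening: 0.0537
```

Run:
```python
from h import *
go(613.4,-126.6,121,-8); snap('scene','c4');snap('side','s4')
s=robot.read_state(); x,y,z=np.array(s['tool_pos'])*1e3; b=z-167-81
for n in('c4','s4'): overlay(n,[(b,circ(x,y,27)),(69,rect(626,-35.5,98,280,-7.9))],n+'o')
a=[cv2.resize(cv2.imread(f'pics/{n}o.png')[y:y+160,x:x+130],None,fx=3,fy=3) for n,x,y in(('c4',255,130),('s4',300,140))]
cv2.imwrite('pics/m4.png',np.hstack(a))
```

```text
t 12.90 gp [ 613.5 -126.4  234.6] jaw -8.0 F [-0.1  0.3 -2.6] open 53.7
 delta [-3.000e-01  1.000e-01  1.136e+02] yaw -0.000
```

View pics/m4.png

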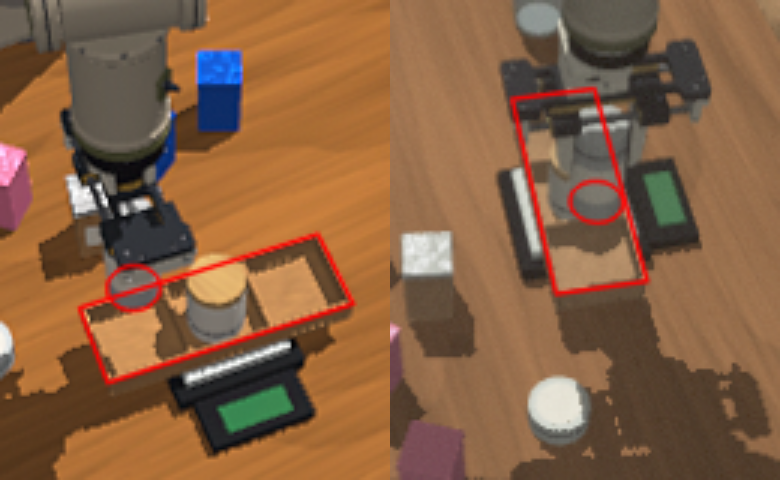

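The tin hangs upright over the kettle-end compartment; its predicted underside ellipse matches in both views. Lowering.

Call:
apply_moves([
  [45,[0,0,25],0],
  [45,[0,0,40],0],
  [45,[0,0,28],0],
  [45,[0,0,10],0],
  [45,[0,0,0],0],
])

```text
t: 13.62
tool_pos: [0.6138, -0.126, 0.2998]
orientation: [-2.37, -2.061, 0.0]
force: [1.6, 0.5, -2.3]
opening: 0.0535
```

Call:
apply_moves([
  [45,[0,0,3],0],
  [45,[0,0,2],0],
  [45,[0,0,1],0],
  [45,[0,0,0],0],
  [45,[0,0,0],0],
])

```text
t: 14.25
tool_pos: [0.6139, -0.1265, 0.2938]
orientation: [2.371, 2.061, 0.0]
force: [0.2, 0.5, -2.7]
opening: 0.0535
```

Call:
apply_moves([
  [45,[0,0,1],0],
  [45,[0,0,0],0],
  [45,[0,0,0],0],
])

```text
t: 14.62
tool_pos: [0.6139, -0.1265, 0.2927]
orientation: [-2.371, -2.061, 0.0]
force: [-0.2, -0.0, -2.4]
opening: 0.0534
```

Call:
apply_moves([
  [45,[0,0,1],0],
  [45,[0,0,1],0],
  [45,[0,0,1],0],
  [45,[0,0,0],0],
  [45,[0,0,0],0],
])

```text
t: 15.25
tool_pos: [0.6139, -0.1265, 0.2898]
orientation: [-2.371, -2.061, -0.0]
force: [-0.1, -0.4, -2.3]
opening: 0.054
```

Call:
apply_moves([
  [45,[0,0,1],0],
  [45,[0,0,0],0],
  [45,[0,0,0],0],
])

```text
t: 15.62
tool_pos: [0.6139, -0.1265, 0.2887]
orientation: [-2.371, -2.061, 0.0]
force: [-0.4, 0.1, -2.8]
opening: 0.0536
```

Call:
apply_moves([
  [45,[0,0,1],0],
  [45,[0,0,0],0],
  [45,[0,0,0],0],
])

```text
t: 16.0
tool_pos: [0.6139, -0.1265, 0.2877]
orientation: [-2.371, -2.061, 0.0]
force: [0.5, -0.1, -2.2]
opening: 0.0538
```

Call:
apply_moves([
  [45,[0,0,0.5],0],
  [45,[0,0,0],0],
  [45,[0,0,0],0],
])

```text
t: 16.38
tool_pos: [0.6139, -0.1265, 0.2876]
orientation: [2.371, 2.061, 0.0]
force: [-3.3, 1.1, 1.2]
opening: 0.054
```

Contact. Releasing and rising.

Call:
apply_moves([
  [60,[0,0,0],0],
  [72,[0,0,0],0],
  [82,[0,0,0],0],
  [82,[0,0,0],0],
  [82,[0,0,-10],0],
])

```text
t: 17.0
tool_pos: [0.6135, -0.1264, 0.2965]
orientation: [-2.37, -2.06, 0.002]
force: [0.5, -0.3, -0.5]
opening: 0.0821
```

Call:
apply_moves([
  [82,[0,0,-30],0],
  [82,[0,0,-40],0],
  [93,[0,0,-35],0],
  [93,[0,0,0],0.12],
  [93,[0,0,0],0],
])

```text
t: 17.62
tool_pos: [0.614, -0.1265, 0.4035]
orientation: [2.489, 1.915, 0.002]
force: [-0.3, -0.3, -0.5]
opening: 0.093
```

Run:
```python
from h import *
go(440.2,-94.3,58,-14.8); snap('side','s5');snap('wrist','w5')
sh=[(124,circ(626,-35.5,31)),(159,circ(613.4,-126.6,27)),(69,rect(626,-35.5,98,280,-7.9)),(92,rect(440.2,-94.3,52,52,-14.5))]
overlay('s5',sh,'s5o'); overlay('w5',sh,'w5o')
cv2.imwrite('pics/m5.png',np.hstack([cv2.imread('pics/w5o.png')[:,:480],cv2.resize(cv2.imread('pics/s5o.png')[160:320,295:415],None,fx=2.5,fy=2.5)]))
```

```text
t 17.62 gp [ 614.  -126.5  236.5] jaw -14.9 F [-0.3 -0.3 -0.5] open 93.0
 delta [ -13.4 -176.5  178.2] yaw -0.001
```

View pics/m5.png

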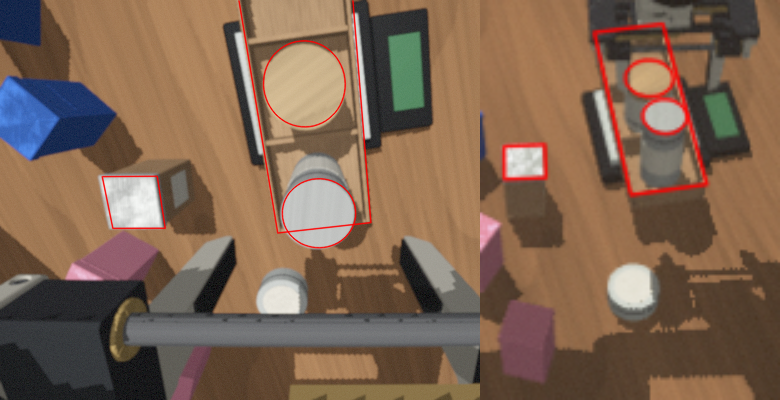

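The tall tin stands on target at (318,213) and the square outline fits the steel lid at (133,203). On to the square tin.

Call:
apply_moves([
  [93,[-3,-36,0],0],
  [93,[-3,-36,0],0],
  [93,[-3,-35,0],0],
  [93,[-3,-35,0],0],
  [93,[-1,-34,0],0],
])

```text
t: 18.35
tool_pos: [0.4392, -0.0936, 0.4016]
orientation: [-2.488, -1.917, 0.001]
force: [0.8, 0.2, 1.1]
opening: 0.0932
```

Call:
apply_moves([
  [93,[0,0,20],0],
  [93,[0,0,50],0],
  [93,[0,0,50],0],
  [93,[0,0,40],0],
  [93,[0,0,18],0],
])

```text
t: 18.98
tool_pos: [0.4388, -0.0933, 0.2209]
orientation: [-2.485, -1.915, 0.005]
force: [0.1, -0.5, 0.9]
opening: 0.0933
```

Call:
apply_moves([
  [44,[0,0,0],0],
  [44,[0,0,0],0],
  [44,[0,0,0],0],
  [44,[0,0,0],0],
  [44,[0,0,0],0],
])

```text
t: 19.6
tool_pos: [0.4406, -0.0939, 0.2248]
orientation: [2.49, 1.915, 0.0]
force: [-1.2, 0.6, 4.7]
opening: 0.0519
```

Call:
apply_moves([
  [44,[0,0,0],0],
  [44,[0,0,-10],0],
  [44,[0,0,-40],0],
  [44,[0,0,-50],0],
  [44,[0,0,-50],0],
])

```text
t: 20.23
tool_pos: [0.4401, -0.0937, 0.3758]
orientation: [-2.49, -1.914, 0.0]
force: [0.6, -0.8, -2.3]
opening: 0.0519
```

Call:
apply_moves([
  [44,[0,0,-20],-0.06],
  [44,[0,0,0],-0.06],
  [44,[0,0,0],0],
])

```text
t: 20.6
tool_pos: [0.4404, -0.0938, 0.3946]
orientation: [2.371, 2.06, 0.0]
force: [-0.5, 0.2, -3.9]
opening: 0.0519
```

```bash
python3 -c "
from h import *
go(638.6,55.6,230,-8)"
```

```text
t 20.60 gp [440.4 -93.8 227.6] jaw -8.0 F [-0.5  0.2 -3.9] open 51.9
 delta [175.7 175.4  -2.3] yaw -0.001
```

Call:
apply_moves([
  [44,[12,12,0],0],
  [44,[30,30,0],0],
  [44,[36,36,0],0],
  [44,[36,36,0],0],
  [44,[32,32,0],0],
])

```text
t: 21.22
tool_pos: [0.6071, 0.0326, 0.3931]
orientation: [-2.371, -2.059, 0.001]
force: [-0.1, -0.6, -2.6]
opening: 0.0516
```

Call:
apply_moves([
  [44,[20,20,0],0],
  [44,[9,9,0],0],
  [44,[0,0,0],0],
  [44,[0,0,0],0],
])

```text
t: 21.72
tool_pos: [0.6377, 0.0546, 0.394]
orientation: [-2.372, -2.06, 0.001]
force: [-0.6, 0.0, -3.2]
opening: 0.0518
```

Call:
apply_moves([
  [44,[0,0,25],0],
  [44,[0,0,40],0],
  [44,[0,0,35],0],
  [44,[0,0,15],0],
  [44,[0,0,5],0],
])

```text
t: 22.35
tool_pos: [0.6378, 0.0545, 0.274]
orientation: [-2.372, -2.059, 0.001]
force: [-0.4, -0.2, -2.4]
opening: 0.0518
```

```bash
python3 -c "
from h import *
go(638.6,55.6,96.5,-8)"
```

```text
t 22.35 gp [637.8  54.5 107. ] jaw -8.1 F [-0.4 -0.2 -2.4] open 51.8
 delta [ 1.2  0.6 10.5] yaw -0.001
```

Call:
apply_moves([
  [44,[1,1,3],0],
  [44,[0,0,2],0],
  [44,[0,0,2],0],
  [44,[0,0,0],0],
  [44,[0,0,0],0],
])

```text
t: 22.98
tool_pos: [0.6394, 0.0559, 0.2674]
orientation: [2.371, 2.061, 0.0]
force: [-0.8, 0.0, -2.7]
opening: 0.0519
```

Call:
apply_moves([
  [44,[0,0,1],0],
  [44,[0,0,0],0],
  [44,[0,0,0],0],
])

```text
t: 23.35
tool_pos: [0.6393, 0.0558, 0.2662]
orientation: [-2.371, -2.061, 0.0]
force: [0.1, -0.4, -3.0]
opening: 0.0521
```

Call:
apply_moves([
  [44,[0,0,1],0],
  [44,[0,0,0],0],
  [44,[0,0,0],0],
])

```text
t: 23.72
tool_pos: [0.6393, 0.0559, 0.2652]
orientation: [-2.371, -2.061, 0.0]
force: [-0.2, -0.1, -2.5]
opening: 0.0516
```

Call:
apply_moves([
  [44,[0,0,1],0],
  [44,[0,0,0],0],
  [44,[0,0,0],0],
])

```text
t: 24.1
tool_pos: [0.6393, 0.0559, 0.2642]
orientation: [2.371, 2.061, -0.0]
force: [0.3, 0.2, -2.2]
opening: 0.0516
```

Call:
apply_moves([
  [44,[0,0,0.5],0],
  [44,[0,0,0],0],
  [44,[0,0,0],0],
])

```text
t: 24.48
tool_pos: [0.6394, 0.0559, 0.264]
orientation: [2.371, 2.06, 0.0]
force: [-0.0, -0.3, -1.5]
opening: 0.0517
```

Partial contact (the load has started to drop). One more half step, then release.

Call:
apply_moves([
  [44,[0,0,0.5],0],
  [44,[0,0,0],0],
  [44,[0,0,0],0],
])

```text
t: 24.85
tool_pos: [0.6394, 0.0559, 0.2639]
orientation: [2.371, 2.06, 0.0]
force: [-3.7, 0.5, 4.7]
opening: 0.0517
```

Call:
apply_moves([
  [58,[0,0,0],0],
  [70,[0,0,0],0],
  [80,[0,0,0],0],
  [80,[0,0,0],0],
  [80,[0,0,-10],0],
])

```text
t: 25.48
tool_pos: [0.6389, 0.0559, 0.2724]
orientation: [-2.37, -2.06, 0.003]
force: [-0.4, -0.5, 0.4]
opening: 0.0798
```

Call:
apply_moves([
  [80,[0,0,-30],0],
  [80,[0,0,-45],0],
  [93,[0,0,-50],0],
  [93,[0,0,-10],0],
  [93,[0,0,0],0],
])

```text
t: 26.1
tool_pos: [0.6395, 0.0559, 0.4095]
orientation: [2.37, 2.06, 0.003]
force: [-0.0, 0.4, -0.8]
opening: 0.0929
```

Run:
```python
from h import *
go(527.7,-271.6,24,-8); snap('side','s6');snap('wrist','w6')
sh=[(124,circ(626,-35.5,31)),(159,circ(613.4,-126.6,27)),(69,rect(626,-35.5,98,280,-7.9)),(131,rect(639,56,52,52,-8)),(30,circ(527.7,-271.6,32))]
overlay('s6',sh,'s6o'); overlay('w6',sh,'w6o')
cv2.imwrite('pics/m6.png',np.hstack([cv2.imread('pics/w6o.png')[:,120:540],cv2.resize(cv2.imread('pics/s6o.png')[150:310,305:435],None,fx=2.5,fy=2.5)]))
```

```text
t 26.10 gp [639.5  55.9 242.5] jaw -8.0 F [-0.   0.4 -0.8] open 92.9
 delta [-340.   -65.5  218.3] yaw -0.000
```

View pics/m6.png

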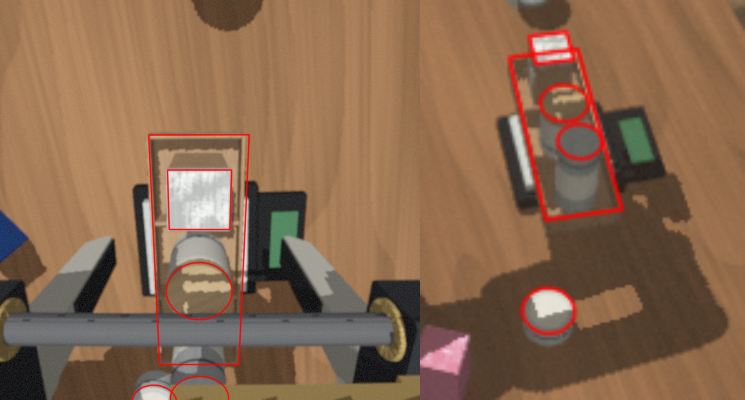

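All three items match their predicted outlines (square lid at (200,199)), and the carton is level and unmoved. Next the flat tin, which fits at side (548,311).

Call:
apply_moves([
  [93,[-40,-8,0],0],
  [93,[-55,-11,0],0],
  [93,[-55,-11,0],0],
  [93,[-55,-10,0],0],
  [93,[-55,-10,0],0],
])

```text
t: 26.82
tool_pos: [0.5523, -0.196, 0.4058]
orientation: [-2.369, -2.059, 0.002]
force: [1.0, -0.1, 0.1]
opening: 0.0929
```

Call:
apply_moves([
  [93,[-50,-10,0],0],
  [93,[-30,-5,0],0],
  [93,[0,0,0],0],
  [93,[0,0,40],0],
  [93,[0,0,50],0],
])

```text
t: 27.45
tool_pos: [0.528, -0.2709, 0.3172]
orientation: [2.37, 2.061, 0.001]
force: [0.5, -0.4, -0.4]
opening: 0.0933
```

Run:
```python
from h import *
go(527.7,-271.6,24,-8); snap('wrist','w7'); overlay('w7',[(30,circ(527.7,-271.6,32))],'w7o')
```

```text
t 27.45 gp [ 528.  -270.9  150.2] jaw -8.0 F [ 0.5 -0.4 -0.4] open 93.3
 delta [ -0.8  -0.3 126.2] yaw 0.000
```

View pics/w7o.png

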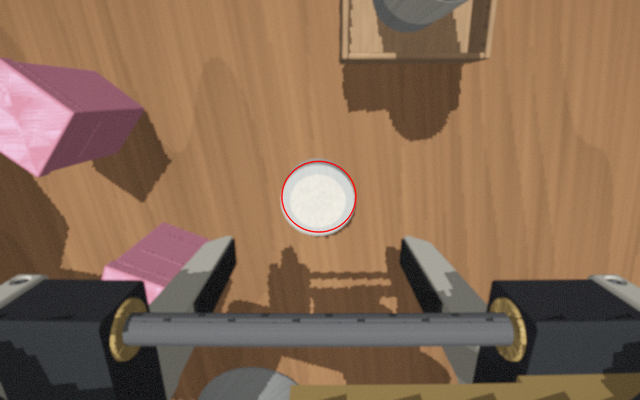

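The flat tin is centred at (318,197). With the gripper this low, its body could reach the second pink tin, so I'll check that clearance.

Run:
```python
from h import *
a=ray('scene0',[[219,205]],.092)[0]*1e3; b=ray('side0',[[315,289]],.092)[0]*1e3; print(a,b)
d=np.radians(-8)
for p in(a,b):
    v=p[:2]-[528,-271.5]; print('along jaw',v@[np.cos(d),np.sin(d)],'across',v@[-np.sin(d),np.cos(d)])
g=cv2.imread('pics/side0.png')[270:320,290:340]; m=(g[...,2]>150)&(g[...,1]<130); print(np.argwhere(m).mean(0)+[270,290])
```

```text
[ 379.59685254 -308.44180558   92.        ] [ 386.48946654 -318.28984825   92.        ]
along jaw -141.817592591379 across -57.23601669398628
along jaw -133.62147440279253 across -66.0289524207085
[300.48031496 302.50393701]
```

The pink tin is clear (about 135 mm along the jaw and 60 mm across). Grasping.

Call:
apply_moves([
  [93,[-1,0,35],0],
  [93,[0,0,45],0],
  [93,[0,0,30],0],
  [93,[0,0,12],0],
  [93,[0,0,4],0],
])

```text
t: 28.12
tool_pos: [0.5275, -0.2721, 0.192]
orientation: [-2.37, -2.061, 0.0]
force: [0.2, 0.2, -0.1]
opening: 0.0928
```

Call:
apply_moves([
  [55,[0,0,0],0],
  [55,[0,0,0],0],
  [55,[0,0,0],0],
  [55,[0,0,0],0],
  [55,[0,0,0],0],
], grip_force=15)

```text
t: 28.75
tool_pos: [0.5277, -0.2729, 0.1931]
orientation: [2.371, 2.06, 0.001]
force: [-1.6, -0.5, 5.8]
opening: 0.064
```

Call:
apply_moves([
  [55,[0,0,0],0],
  [55,[0,0,-10],0],
  [55,[0,0,-40],0],
  [55,[0,0,-50],0],
  [55,[0,0,-50],0],
])

```text
t: 29.38
tool_pos: [0.527, -0.2725, 0.3437]
orientation: [-2.371, -2.06, 0.0]
force: [0.2, -0.4, -1.0]
opening: 0.0635
```

Call:
apply_moves([
  [55,[0,0,-50],0],
  [55,[0,0,-12],0],
  [55,[0,0,0],0],
])

```text
t: 29.75
tool_pos: [0.5274, -0.2728, 0.4048]
orientation: [2.37, 2.06, 0.001]
force: [0.1, 0.4, -1.2]
opening: 0.0638
```

```bash
python3 -c "
from h import *
go(626.4,-36,236,-8)"
```

```text
t 29.75 gp [ 527.4 -272.8  237.8] jaw -8.0 F [ 0.1  0.4 -1.2] open 63.8
 delta [248.2  65.    1.7] yaw -0.000
```

Call:
apply_moves([
  [55,[20,5,0],0],
  [55,[45,12,0],0],
  [55,[50,13,0],0],
  [55,[50,13,0],0],
  [55,[45,12,0],0],
])

```text
t: 30.38
tool_pos: [0.6112, -0.0693, 0.4015]
orientation: [-2.368, -2.059, 0.003]
force: [-0.2, -0.3, 0.1]
opening: 0.0634
```

Call:
apply_moves([
  [55,[27,7,0],0],
  [55,[11,3,0],0],
  [55,[0,0,0],0],
  [55,[0,0,30],0],
  [55,[0,0,20],0],
])

```text
t: 31.0
tool_pos: [0.6257, -0.0373, 0.3524]
orientation: [-2.372, -2.058, 0.002]
force: [-0.5, -0.2, -1.1]
opening: 0.0637
```

Run:
```python
from h import *
go(626.4,-36,149.5,-8); snap('side','s8');snap('scene','c8')
s=robot.read_state(); x,y,z=np.array(s['tool_pos'])*1e3; b=z-167-25
for n in('c8','s8'): overlay(n,[(b+30,circ(x,y,32)),(b,circ(x,y,32)),(124,circ(626,-35.5,31))],n+'o')
a=[cv2.resize(cv2.imread(f'pics/{n}o.png')[y:y+160,x:x+130],None,fx=3,fy=3) for n,x,y in(('c8',265,130),('s8',300,120))]
cv2.imwrite('pics/m8.png',np.hstack(a))
```

```text
t 31.00 gp [625.7 -37.3 185.4] jaw -8.1 F [-0.5 -0.2 -1.1] open 63.7
 delta [ 1.4  0.6 35.9] yaw -0.002
```

View pics/m8.png

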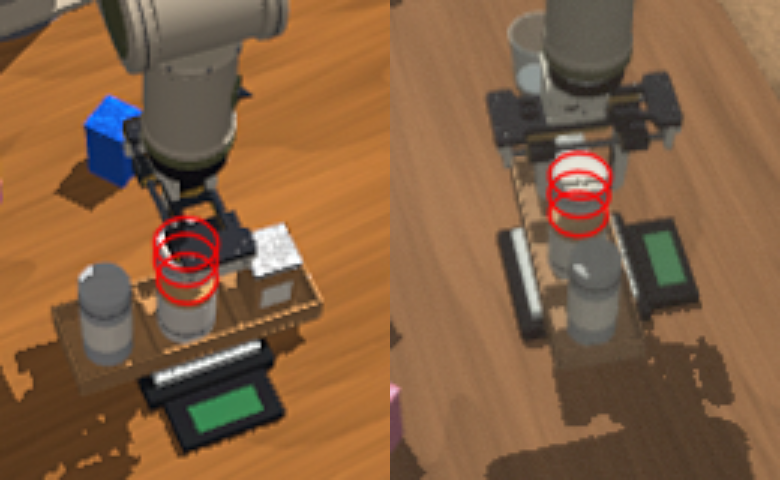

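The flat tin is held level directly above the jar. Lowering it.

Call:
apply_moves([
  [55,[1,0,12],0],
  [55,[0,0,10],0],
  [55,[0,0,5],0],
  [55,[0,0,2],0],
  [55,[0,0,0],0],
])

```text
t: 31.72
tool_pos: [0.6265, -0.0352, 0.3254]
orientation: [2.371, 2.061, 0.0]
force: [0.1, -1.0, -0.8]
opening: 0.0635
```

Call:
apply_moves([
  [55,[0,0,1],0],
  [55,[0,0,1],0],
  [55,[0,0,1],0],
  [55,[0,0,0],0],
  [55,[0,0,0],0],
])

```text
t: 32.35
tool_pos: [0.6265, -0.0352, 0.3222]
orientation: [2.371, 2.061, -0.0]
force: [0.1, -0.2, -0.5]
opening: 0.0636
```

Call:
apply_moves([
  [55,[0,0,1],0],
  [55,[0,0,0],0],
  [55,[0,0,0],0],
])

```text
t: 32.72
tool_pos: [0.6265, -0.0352, 0.3212]
orientation: [-2.371, -2.061, 0.0]
force: [0.0, -0.3, -0.9]
opening: 0.064
```

Call:
apply_moves([
  [55,[0,0,1],0],
  [55,[0,0,1],0],
  [55,[0,0,1],0],
  [55,[0,0,0],0],
  [55,[0,0,0],0],
])

```text
t: 33.35
tool_pos: [0.6265, -0.0352, 0.3182]
orientation: [2.371, 2.061, 0.0]
force: [-1.0, 1.1, -0.8]
opening: 0.0634
```

Call:
apply_moves([
  [55,[0,0,1],0],
  [55,[0,0,0],0],
  [55,[0,0,0],0],
])

```text
t: 33.72
tool_pos: [0.6265, -0.0352, 0.3172]
orientation: [-2.371, -2.061, 0.0]
force: [0.0, -0.1, -1.0]
opening: 0.0641
```

Call:
apply_moves([
  [55,[0,0,1],0],
  [55,[0,0,0],0],
  [55,[0,0,0],0],
])

```text
t: 34.1
tool_pos: [0.6265, -0.0352, 0.3171]
orientation: [2.371, 2.06, 0.001]
force: [-3.6, -0.2, 5.8]
opening: 0.0639
```

Call:
apply_moves([
  [55,[0,0,0.5],0],
  [55,[0,0,0],0],
  [55,[0,0,0],0],
])

```text
t: 34.48
tool_pos: [0.6265, -0.0352, 0.3171]
orientation: [2.371, 2.06, 0.001]
force: [-4.3, 0.6, 8.3]
opening: 0.0636
```

Contact. Releasing and retreating.

Call:
apply_moves([
  [68,[0,0,-0.5],0],
  [75,[0,0,0],0],
  [84,[0,0,0],0],
  [84,[0,0,0],0],
  [84,[0,0,-8],0],
])

```text
t: 35.1
tool_pos: [0.6261, -0.0352, 0.3235]
orientation: [-2.37, -2.06, 0.002]
force: [0.3, 0.8, 0.1]
opening: 0.0835
```

Call:
apply_moves([
  [84,[0,0,-25],0],
  [84,[0,0,-35],0],
  [90,[0,0,-35],0],
  [90,[0,-20,0],0],
  [90,[0,-50,0],0],
])

```text
t: 35.72
tool_pos: [0.5574, -0.0256, 0.4203]
orientation: [2.371, 2.059, 0.002]
force: [-0.2, 0.7, -0.7]
opening: 0.0904
```

Call:
apply_moves([
  [90,[0,-60,0],0],
  [90,[0,-40,0],0],
  [90,[0,0,0],0],
  [90,[0,0,0],0],
])

```text
t: 36.22
tool_pos: [0.4586, -0.0116, 0.4202]
orientation: [2.37, 2.059, 0.002]
force: [-1.0, 0.4, 0.1]
opening: 0.0901
```

Run:
```python
from h import *
go(626,-36,150); snap('scene','c9');snap('side','s9')
sh=[(154,circ(626.5,-35.5,32)),(159,circ(613.4,-126.6,27)),(69,rect(626,-35.5,98,280,-7.9)),(131,rect(639,56,52,52,-8))]
for n in('c9','s9'): overlay(n,sh,n+'o')
a=[cv2.resize(cv2.imread(f'pics/{n}o.png')[y:y+160,x:x+130],None,fx=3,fy=3) for n,x,y in(('c9',265,150),('s9',300,120))]
cv2.imwrite('pics/m9.png',np.hstack(a))
```

```text
t 36.23 gp [458.6 -11.6 253.2] jaw -8.0 F [-1.   0.4  0.1] open 90.1
 delta [ -0.8 169.  103.6]
```

View pics/m9.png

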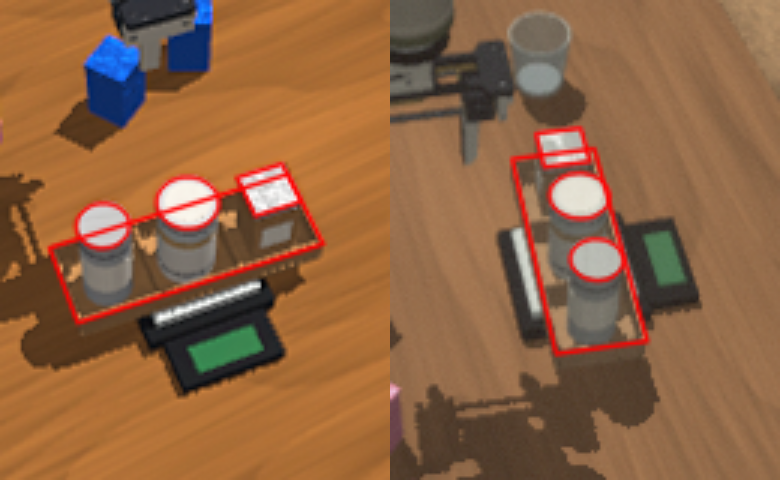

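All the outlines match in both views, and the arm is clear. Handing in.

```bash
python3 -c "
from plant import order
print(order.close_job())"
```

```text
the job is handed in; nothing more can be done
None
```

The carton is packed and the job handed in at about 36 s of the 118 s allowed; the hand-in reported no verdict.

- **Order of work:** I set the jar in the middle compartment first. Then came the tall round tin at the kettle end, the square steel-lidded kraft tin at the other end, and last the flat tin on the jar. Each was lowered in 0.5–1 mm steps at the end and released only once the force showed contact.
- **Last checks:** In the final scene and side pictures, the tops of both tins, the flat tin and the carton rim all matched their predicted outlines, to within a few millimetres by eye. The carton looked level and where it started. The gripper was open, with only noise-level force readings, and clear of everything.
- **Not checked:** I did not measure the kettle, mill or beaker again at the end. The arm's path kept clear of all three, and the beaker, visible in the last side picture, stands upright.
- **Failed or disagreed:** No check failed. The only mismatch was about 2 mm between the expected touchdown heights and where contact came, which the stepped lowering absorbed.

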